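# Fit a plug-in module in the bay it fits and hold the chassis lid flush

### The arm

A 7-joint arm with a two-finger parallel gripper is mounted at the origin on the work surface. World frame = base frame: x ahead of the robot, y to its left, z up, the work surface at z = 0. Lengths are in m, angles in rad, forces in N, time in s.
With the tool pointing down it reaches from about 0.4 to 0.85 m from the base axis. Payload 10.4 kg.
Tool frame: the origin (TCP) lies midway between the tips of the shut fingers; the grasp point (between the pads) lies 19 mm behind it (r.tcp_to_grasp is the z of the grasp point in the tool frame, in m); z points along the fingers, x is the direction in which the jaws open and shut, and the axes are right-handed (so a half turn about z gives the same grasp; the last joint's range is limited). The gripper opens to 87 mm and grips with 3 to 60 N. Pads are 19 mm wide; open, the fingers measure 117 mm over their backs; the gripper's body (75 mm by 190 mm) begins 51 mm behind the grasp point.
Start: joints at [-1.299, 0.332, -0.065, 1.46, 0.022, 1.35, -0.088], TCP at [0.182, 0.598, 0.223] pointing down, gripper open.
Joint ranges: [-2.6, 2.6], [-0.5, 2.12], [-1.47, 1.34], [0.16, 2.42], [-1.27, 4.41], [0.06, 2.06], [-2.6, 2.6]. Speed limits (rad/s): [2.22, 2.22, 2.79, 2.79, 3.14, 3.14, 3.14].

### API

Orientations are given as a unit quaternion [x, y, z, w].
In Python, from bench import r, camera, close_job gives the robot as it stands. The module is installed in compiled form; this text tells all that it offers.
- The arm moves only by the shell command python3 -m crank 'ROWS' [FORCE]. ROWS is JSON, a list of rows, each an object of numbers: "x", "y", "z": the shift along the tool's x, y, z scaled (see below); "ax", "ay", "az": the turn, a rotation vector about the tool's x, y, z scaled (see below); "claw": the closure, from -1 (fully open) to 1 (shut), so that 0 is half open. A call has exactly 5 rows; each row is the pose to reach, as a shift and turn from the pose commanded when the call began, along the tool's axes at that moment; what a row does not reach only later rows make up. The controller multiplies each number of a shift by 1 m and each number of a turn by 2 rad. A row lasts 1/12 s, in which the tool goes at most 41.7 mm and 7.16 degrees, less where a joint would pass 70% of its speed; a pose out of reach is approached as far as the arm can. A call with a number of a shift or a turn outside -1 to 1 is refused whole. A call with a gripper value outside its range is refused whole. The fingers move at their own pace and stop on an object; FORCE is the grip in N (left out, the last holds). Time passes only in rows, so rows that repeat a pose let the fingers close, or fill a call up. It gives the time, the measured TCP pose, the force and the opening at its end, in the units of the state.
- r.read_state(): the state, without advancing time (a new reading comes with each control period).
- camera(name): name is "scene" or "top" or "wrist"; returns a dict with "color" (400x640x3 uint8, blue, green, red), "fx", "fy", "cx", "cy" (pixels), "eye" and "orientation" of the camera in the world. Camera axes: x right, y down, z forward; pixel columns grow to the right and rows downward; lengths in m; the calibration is good to about 2 mm. A picture is of the moment at which its call begins. There is no depth.
- close_job(): hands the job in, once; it reports no verdict.
The state is a dict: "time": time; "joint_positions": joint angles; "joint_vel": joint speeds; "joint_torque": joint torques, N m; "ee_pos": TCP position; "eef_rot": TCP orientation; "ft_force": force on the tool from outside, world axes, zero at the start; "torque": the same for the moment, N m; "width": finger opening in m.
Only numpy, scipy, OpenCV 4.12 (cv2) and the standard library are available. Lean on these libraries where they do the work, as an engineer would, in place of code of your own. Each camera call takes 0.05 s, during which the arm holds its last target. There are 200 camera calls.

### The job

Pick up the loose plug-in module and slide it upright down into the one empty bay of the open chassis that is wide enough for it, and let go of it there. Then swing the hinged lid shut over it and press the lid down flush on the chassis rim against the spring contacts under the module. Finish while still holding the lid pressed flush, ready for a colleague to put its screws in, and leave the other things on the bench where they are.

Things in the scene. Friction and masses are not known exactly. Their poses are not given: they have to be found in the camera images.
- module_mid (a point): Loose plug-in module standing upright on the bench, 98 mm tall, 0.3 kg. Body: bare metal slab 120 (its x) x 24 (its y) x 64 high. On top, centred, a black pull grip 60 (x) x 14 (y) x 34 high, to pinch across its 14 mm. This point is the module's centre, 49 mm above its underside and 49 mm below the grip's top; z points up. Both ends are alike.
- chassis: Fixed white metal chassis, open on top, 190 (its x) x 300 (its y) mm, walls 3 mm, rim 118 mm above the bench. Origin: centre of its underside. The lid hinge runs along its +x side, far left seen from the robot. It is filled to 78 mm above the bench but for three empty bays in any order, 75 mm apart: upright slots 132 long (x), open on top, mouth flared 4 mm a side over the upper 8 mm.
- bay_a_mouth (a point): Centre of the mouth of the empty bay with a 28 mm wide gap (along y), 78 mm above the bench; axes as the chassis. At its foot is a spring contact strip: a module let go on it stands with its underside 59 mm below this point (19 mm above the bench). The strip yields up to 6 mm, with 8 N at first and 14 N at the end, and lifts the module again when the press ends.
- bay_b_mouth (a point): The same point of the empty bay whose gap is 18 mm wide.
- bay_c_mouth (a point): The same point of the empty bay whose gap is 12 mm wide.
- lid (a joint): Lid angle: 0 = shut flush on the rim, about 1.4 to 1.7 rad (upright) at the start. A stiff hinge keeps it about where left (1 to 3 N at its free edge moves it). White plate 6 mm thick, 192 mm from hinge to free edge, 300 wide. Its rubber strip meets the grip of a module in a bay: with the module free on its springs the lid stays ajar at about 0.06 rad; some 6 N near the free edge brings it flush.
- lid_hinge (a point): Middle of the lid's hinge line, 118 mm above the bench, at the chassis' +x edge; the hinge line runs along the chassis' y.
- lid_front (a point): Point on the outer (when shut: upper) face of the lid, mid-width, 165 mm from the hinge and 27 mm from the free edge; its z axis points out of that face, its x axis towards the hinge.
- screwdriver: Bystander: screwdriver with a red handle lying on the bench; origin on its long axis.
- dish: Bystander: steel dish, 72 mm across, 22 mm high; origin under its centre.
- vial_rack: Bystander: white rack with small amber vials, 60 x 110 mm, 40 mm high; origin under its centre.
- carton: Bystander: cardboard carton 90 x 140 x 55 mm; origin under its centre.
Things that resemble listed ones, but are neither listed nor needed, are in the scene too. Leave any green or yellow look-alike of the part that bears bay_a_mouth alone. Of the things that look like the part that bears module_mid, take the one that is nearest to the robot's base at the start.

How it is judged:
By the outcome, as a careful person would: the job done as asked, in the order asked, and still so for the second after the job is handed in, while the arm keeps its last pose, push and grip.
It also fails if it takes over 67 s, if anything falls off the work surface, if the arm or the gripper's body presses on something with over 40 N, if the wrist force passes 120 N, or if a joint passes its speed limit or range.

## Working session

There is one attempt and no reset: what is moved stays moved. The work goes in short steps, Python scripts to look and compute and a shell command to move; the robot and the scene stay as the last step left them, time stands still between calls to the robot, and variables do not carry over. Pictures are saved under pics/ and viewed, about 8 in all and at most 12, crops included, and the job is handed in when it is done.

```bash
mkdir -p pics; cat > h.py <<'E'
import numpy as np,cv2
from scipy.spatial.transform import Rotation as R
from bench import r,camera,close_job
def snap(name,fn):
    c=camera(name); cv2.imwrite('pics/'+fn+'.png',c['color'])
    np.savez('pics/'+fn+'.npz',**{k:np.array(v) for k,v in c.items()}); return c
def load(fn): return dict(np.load('pics/'+fn+'.npz'))
def ray(c,u,v):
    d=np.array([(u-c['cx'])/c['fx'],(v-c['cy'])/c['fy'],1.]); return R.from_quat(c['orientation']).apply(d)
def at(c,u,v,z):
    d=ray(c,u,v); e=np.array(c['eye']); return (e+d*(z-e[2])/d[2]).round(4)
def proj(c,p):
    q=R.from_quat(c['orientation']).inv().apply(np.array(p)-c['eye']); return np.array([c['fx']*q[0]/q[2]+c['cx'],c['fy']*q[1]/q[2]+c['cy']]).round(1)
E
python3 - <<'E'
from h import *
for n in('scene','top'):
    c=snap(n,n+'0'); print(n,c['eye'],c['orientation'],c['fx'],c['cx'],c['cy'])
s=r.read_state(); print(s,r.tcp_to_grasp)
E
```

```text
scene [ 1.0284925  -0.48297854  1.25702717] [ 0.87055825  0.4130825  -0.1200025  -0.23893635] 380.864755767081 313.2397790311127 205.2017712418087
top [ 0.25088024 -0.05966533  1.7502503 ] [ 0.7116344  -0.69989111  0.04089411 -0.0453496 ] 506.67025042822866 326.94973131213027 201.7304339090205
{'time': 0.1, 'joint_positions': array([-1.29860619,  0.33284187, -0.06471362,  1.46083866,  0.02159518,
        1.34989414, -0.08850798]), 'joint_vel': array([-0.00155903, -0.00054193,  0.00071292, -0.00167365, -0.00072796,
        0.00027573,  0.00114099]), 'joint_torque': array([ 1.77073947e-03, -6.24548936e+01,  2.49890587e-02, -3.90711272e+01,
       -6.13514450e-02,  3.66916589e-02,  8.22075140e-05]), 'ee_pos': array([0.18148192, 0.59771745, 0.22182171]), 'eef_rot': array([ 8.03279787e-01,  5.95601519e-01, -5.02357295e-04,  4.01968445e-04]), 'ft_force': array([-0.13351536, -0.1889401 , -0.08648798]), 'torque': array([ 0.03076364,  0.01557827, -0.042685  ]), 'width': 0.08744453068612008} -0.0187
```

View pics/top0.png

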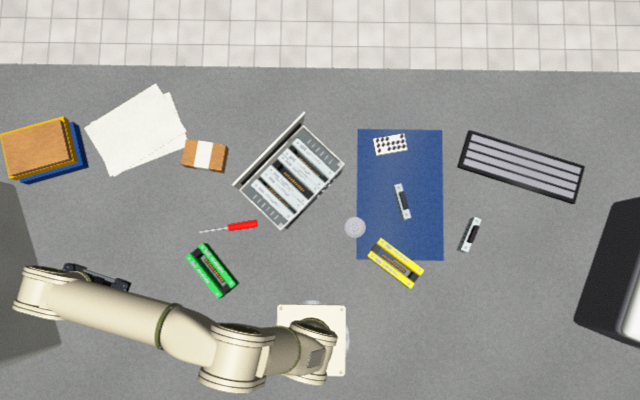

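View pics/scene0.png

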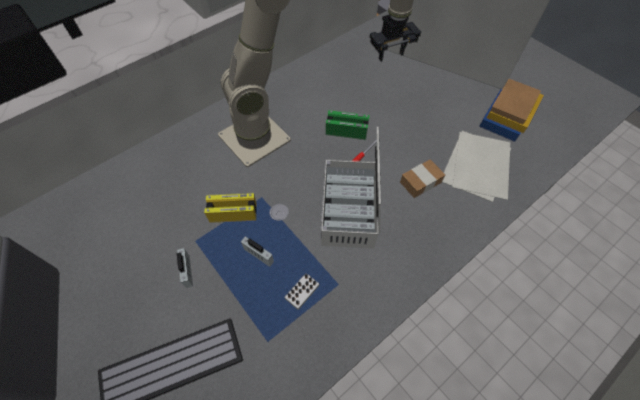

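The top view shows two module-like parts, at (402,201) and (470,234). The chassis is at about (293,175), with its lid upright on its upper-left side. Next I'll work out their distances and enlarge the view.

```bash
python3 - <<'E'
from h import *
c=load('top0'); s=load('scene0')
for u,v in((402,201),(470,234)):
    p=at(c,u,v,.098); print(p,np.hypot(*p[:2]))
for u,v in((257,246),(182,263)):
    p=at(s,u,v,.098); print('s',p,np.hypot(*p[:2]))
a=cv2.resize(c['color'][105:235,225:355],None,fx=4.6,fy=4.6,interpolation=cv2.INTER_CUBIC)
b=cv2.resize(c['color'][175:265,380:490],None,fx=1.8*1,fy=1.8,interpolation=cv2.INTER_CUBIC)
o=np.zeros((598,798,3),np.uint8);o[:,:598]=a; o[:b.shape[0],598:598+b.shape[1]]=b
cv2.imwrite('pics/crop1.png',o)
E
```

```text
[ 0.4599 -0.2939  0.098 ] 0.5457886220873425
[ 0.3552 -0.5149  0.098 ] 0.6255310144189495
s [ 0.4831 -0.2998  0.098 ] 0.5685645521838307
s [ 0.3776 -0.5245  0.098 ] 0.6462832273856408
```

View pics/crop1.png

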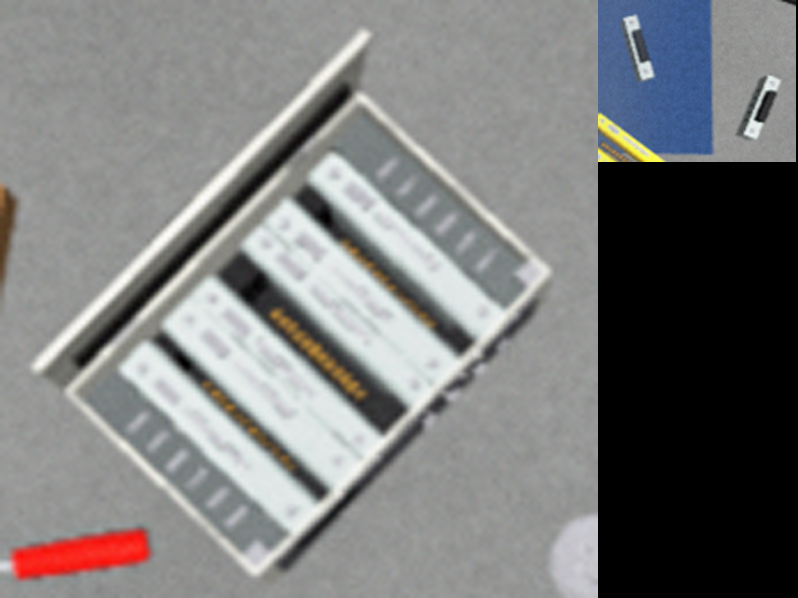

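Candidates for the module are (402,201), 0.55 m from the base, and (470,234), 0.63 m away. The nearest is the grey one at (402,201) on the mat. In the white chassis the middle bay (crop ~(320,340)) is clearly the widest. The outer two are narrower. The green and yellow ones are look-alike chassis, to be left alone.

```bash
python3 - <<'E'
from h import *
c=load('top0'); s=load('scene0')
f=lambda u,v,z:at(c,225+u/4.6,105+v/4.6,z)
C=[f(258,572,.118),f(548,270,.118),f(365,95,.118),f(70,392,.118)] # near, right, top, left
print(np.array(C)); 
print('sides',[np.linalg.norm(C[i]-C[(i+1)%4]).round(4) for i in range(4)])
ey=(C[0]-C[1]+C[3]-C[2]); ey/=np.linalg.norm(ey); ex=(C[3]-C[0]+C[2]-C[1]); ex/=np.linalg.norm(ex)
print('yaw',np.arctan2(ex[1],ex[0]),np.arctan2(-ey[0],ey[1])); ctr=np.mean(C,0); print('ctr',ctr)
# bay edges mid (white strip edges), z=.078
for u,v in((345,300),(290,365),(220,270),(400,420)): 
    p=f(u,v,.078); print('bay pt local',((p-ctr)@ex).round(4),((p-ctr)@ey).round(4))
# scene check
for p in C: print(proj(s,p))
# module grip & body
for n,u,v in(('modA',402,201),):
    pass
g=cv2.resize(c['color'][170:235,375:430],None,fx=6,fy=6,interpolation=cv2.INTER_CUBIC)
g2=cv2.resize(s['color'][225:275,230:285],None,fx=7,fy=7,interpolation=cv2.INTER_CUBIC)
o=np.zeros((400,730,3),np.uint8);o[:390,:330]=g;o[:350,340:725]=g2
cv2.imwrite('pics/crop2.png',o)
g3=cv2.resize(s['color'][120:250,310:390],None,fx=4,fy=4,interpolation=cv2.INTER_CUBIC);cv2.imwrite('pics/crop3.png',g3)
E
```

```text
[[ 0.3588  0.0987  0.118 ]
 [ 0.5774 -0.1018  0.118 ]
 [ 0.7032  0.0314  0.118 ]
 [ 0.4842  0.2355  0.118 ]]
sides [np.float64(0.2966), np.float64(0.1832), np.float64(0.2994), np.float64(0.1856)]
yaw 0.8214531382062304 0.8245612209595714
ctr [0.5309  0.06595 0.118  ]
bay pt local 0.0049 -0.0363
bay pt local 0.0003 0.0256
bay pt local 0.0863 0.0107
bay pt local -0.0854 -0.0005
[324.7 159.1]
[320.7 229.2]
[375.5 232.6]
[374.2 161.2]
```

View pics/crop2.png

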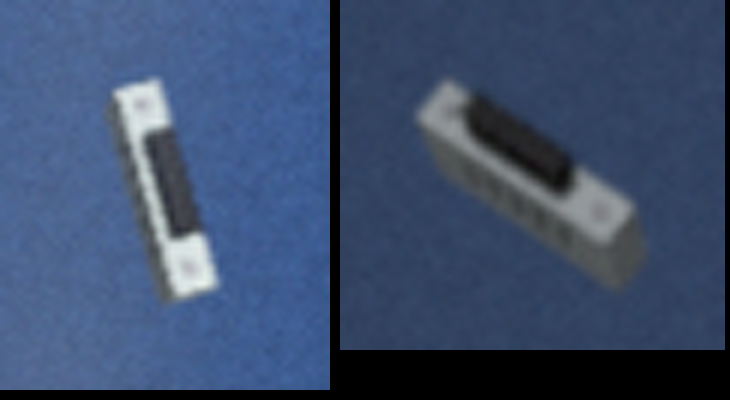

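```bash
cat >> h.py <<'E'
def mv(goal,yaw=None):
    """shift/turn numbers from present pose to goal TCP, tool down with x-axis yaw"""
    s=r.read_state(); q=R.from_quat(s['eef_rot']); d=q.inv().apply(np.array(goal)-s['ee_pos'])
    x=q.as_matrix()[:,0]; y0=np.arctan2(x[1],x[0])
    if yaw is None: yaw=y0
    T=R.from_matrix(np.array([[np.cos(yaw),np.sin(yaw),0],[np.sin(yaw),-np.cos(yaw),0],[0,0,-1]]).T)
    rv=(q.inv()*T).as_rotvec()/2
    print('shift',d.round(4),'turn',rv.round(4),'yaw now',y0.round(3))
E
python3 - <<'E'
from h import *
c=load('top0'); s=load('scene0')
P=[at(c,375+u/6,170+v/6,.064) for u,v in((112,93),(160,80),(217,287),(170,300))]
Q=[at(s,230+(u-340)/7,225+v/7,.064) for u,v in((418,118),(447,78),(635,203),(608,250))]
for X in(P,Q):
    X=np.array(X);print(X.tolist(),X.mean(0)); print([np.linalg.norm(X[i]-X[(i+1)%4]).round(4) for i in range(4)])
    d=X[0]-X[3]+X[1]-X[2]; print('yaw',np.arctan2(d[1],d[0]))
    d=X[1]-X[0]+X[2]-X[3]; print('yaw short',np.arctan2(d[1],d[0]))
# scene: grip top centre
print(at(c,375+175/6,170+183/6,.098),at(s,230+(522-340)/7,225+140/7,.098))
m=(np.array(P).mean(0)+np.array(Q).mean(0))/2
mv([m[0],m[1],.22])
E
```

```text
[[0.5163, -0.2707, 0.064], [0.5241, -0.2976, 0.064], [0.4081, -0.3292, 0.064], [0.4004, -0.3031, 0.064]] [ 0.462225 -0.30015   0.064   ]
[np.float64(0.028), np.float64(0.1202), np.float64(0.0272), np.float64(0.1203)]
yaw 0.26927803430049807
yaw short -1.2862778424868981
[[0.4192, -0.328, 0.064], [0.41, -0.3046, 0.064], [0.5244, -0.2716, 0.064], [0.536, -0.296, 0.064]] [ 0.4724  -0.30005  0.064  ]
[np.float64(0.0251), np.float64(0.1191), np.float64(0.027), np.float64(0.1211)]
yaw -2.8675254104012566
yaw short 1.9812296180687745
[ 0.4616 -0.301   0.098 ] [ 0.4779 -0.3003  0.098 ]
shift [-0.7761  0.5343  0.0028] turn [0.     0.0006 0.    ] yaw now 1.276
```

View pics/crop3.png

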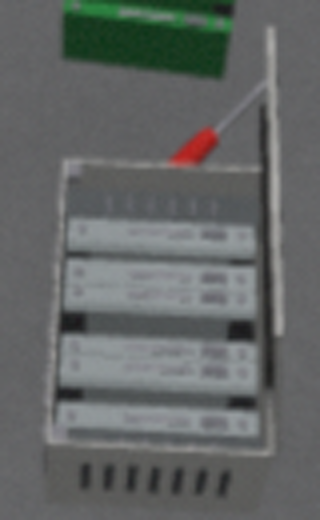

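Scene and top agree on the module's y and yaw but differ by about 10 mm in x, so I'll refine with the wrist camera. I'll go over in an arc above lid height (0.31 m).

```bash
cat >> h.py <<'E'
def Td(yaw): return R.from_matrix(np.array([[np.cos(yaw),np.sin(yaw),0],[np.sin(yaw),-np.cos(yaw),0],[0,0,-1]]).T)
def chain(W):
    for (p,y),(p2,y2) in zip(W,W[1:]):
        q=Td(y); print(q.inv().apply(np.array(p2)-p).round(3),'az',((q.inv()*Td(y2)).as_rotvec()/2).round(3))
E
python3 - <<'E'
from h import *
chain([([.1815,.5977,.222],1.276),([.31,.52,.32],.69),([.42,.36,.34],.11),([.46,.17,.34],-.47),([.47,-.02,.34],-1.05),([.47,-.19,.28],-1.3),([.467,-.30,.22],-1.3)])
E
```

```text
[-0.037  0.146 -0.098] az [0.    0.    0.293]
[-0.017  0.193 -0.02 ] az [0.   0.   0.29]
[0.019 0.193 0.   ] az [0.   0.   0.29]
[0.095 0.165 0.   ] az [0.   0.   0.29]
[0.147 0.085 0.06 ] az [0.    0.    0.125]
[0.105 0.032 0.06 ] az [0. 0. 0.]
```

```bash
python3 -m crank '[{"x":-0.037,"y":0.146,"z":-0.098,"az":0.293,"claw":-1},{"x":-0.037,"y":0.146,"z":-0.098,"az":0.293,"claw":-1},{"x":-0.037,"y":0.146,"z":-0.098,"az":0.293,"claw":-1},{"x":-0.037,"y":0.146,"z":-0.098,"az":0.293,"claw":-1},{"x":-0.037,"y":0.146,"z":-0.098,"az":0.293,"claw":-1}]' 20
python3 -m crank '[{"x":-0.017,"y":0.193,"z":-0.02,"az":0.29,"claw":-1},{"x":-0.017,"y":0.193,"z":-0.02,"az":0.29,"claw":-1},{"x":-0.017,"y":0.193,"z":-0.02,"az":0.29,"claw":-1},{"x":-0.017,"y":0.193,"z":-0.02,"az":0.29,"claw":-1},{"x":-0.017,"y":0.193,"z":-0.02,"az":0.29,"claw":-1}]'
```

```text
schema error: expected keys x, y, z, ax, ay, az, claw
schema error: expected keys x, y, z, ax, ay, az, claw
```

```bash
python3 -m crank '[{"x":-0.037,"y":0.146,"z":-0.098,"ax":0,"ay":0,"az":0.293,"claw":-1},{"x":-0.037,"y":0.146,"z":-0.098,"ax":0,"ay":0,"az":0.293,"claw":-1},{"x":-0.037,"y":0.146,"z":-0.098,"ax":0,"ay":0,"az":0.293,"claw":-1},{"x":-0.037,"y":0.146,"z":-0.098,"ax":0,"ay":0,"az":0.293,"claw":-1},{"x":-0.037,"y":0.146,"z":-0.098,"ax":0,"ay":0,"az":0.293,"claw":-1}]' 20
python3 -m crank '[{"x":-0.017,"y":0.193,"z":-0.02,"ax":0,"ay":0,"az":0.29,"claw":-1},{"x":-0.017,"y":0.193,"z":-0.02,"ax":0,"ay":0,"az":0.29,"claw":-1},{"x":-0.017,"y":0.193,"z":-0.02,"ax":0,"ay":0,"az":0.29,"claw":-1},{"x":-0.017,"y":0.193,"z":-0.02,"ax":0,"ay":0,"az":0.29,"claw":-1},{"x":-0.017,"y":0.193,"z":-0.02,"ax":0,"ay":0,"az":0.29,"claw":-1}]'
```

```text
time: 0.52
ee_pos: [0.3167, 0.5171, 0.3243]
eef_rot: [0.943, 0.332, 0.002, -0.001]
ft_force: [2.1, -1.0, 0.8]
width: 0.0871
time: 0.93
ee_pos: [0.4227, 0.3565, 0.341]
eef_rot: [0.999, 0.05, 0.0, 0.0]
ft_force: [1.5, 0.2, -0.3]
width: 0.0869
```

Tracking is good, so I'll continue.

```bash
python3 -m crank '[{"x":0.019,"y":0.193,"z":0,"ax":0,"ay":0,"az":0.29,"claw":-1},{"x":0.019,"y":0.193,"z":0,"ax":0,"ay":0,"az":0.29,"claw":-1},{"x":0.019,"y":0.193,"z":0,"ax":0,"ay":0,"az":0.29,"claw":-1},{"x":0.019,"y":0.193,"z":0,"ax":0,"ay":0,"az":0.29,"claw":-1},{"x":0.019,"y":0.193,"z":0,"ax":0,"ay":0,"az":0.29,"claw":-1}]'
python3 -m crank '[{"x":0.095,"y":0.165,"z":0,"ax":0,"ay":0,"az":0.29,"claw":-1},{"x":0.095,"y":0.165,"z":0,"ax":0,"ay":0,"az":0.29,"claw":-1},{"x":0.095,"y":0.165,"z":0,"ax":0,"ay":0,"az":0.29,"claw":-1},{"x":0.095,"y":0.165,"z":0,"ax":0,"ay":0,"az":0.29,"claw":-1},{"x":0.095,"y":0.165,"z":0,"ax":0,"ay":0,"az":0.29,"claw":-1}]'
python3 -m crank '[{"x":0.147,"y":0.085,"z":0.06,"ax":0,"ay":0,"az":0.125,"claw":-1},{"x":0.147,"y":0.085,"z":0.06,"ax":0,"ay":0,"az":0.125,"claw":-1},{"x":0.147,"y":0.085,"z":0.06,"ax":0,"ay":0,"az":0.125,"claw":-1},{"x":0.147,"y":0.085,"z":0.06,"ax":0,"ay":0,"az":0.125,"claw":-1},{"x":0.147,"y":0.085,"z":0.06,"ax":0,"ay":0,"az":0.125,"claw":-1}]'
python3 -m crank '[{"x":0.105,"y":0.032,"z":0.06,"ax":0,"ay":0,"az":0,"claw":-1},{"x":0.105,"y":0.032,"z":0.06,"ax":0,"ay":0,"az":0,"claw":-1},{"x":0.105,"y":0.032,"z":0.06,"ax":0,"ay":0,"az":0,"claw":-1},{"x":0.105,"y":0.032,"z":0.06,"ax":0,"ay":0,"az":0,"claw":-1},{"x":0.105,"y":0.032,"z":0.06,"ax":0,"ay":0,"az":0,"claw":-1}]'
python3 - <<'E'
from h import *
c=snap('wrist','w1'); s=r.read_state(); print(s['joint_positions'].round(2),c['eye'],c['orientation'],c['fx'])
for p in([.47,-.3,.098],[.462,-.3,.064]): print(proj(c,p))
E
```

```text
time: 1.35
ee_pos: [0.4609, 0.1663, 0.3406]
eef_rot: [0.971, -0.238, 0.0, 0.0]
ft_force: [0.5, 0.5, 0.6]
width: 0.0869
time: 1.77
ee_pos: [0.4698, -0.0244, 0.3406]
eef_rot: [0.862, -0.506, 0.0, -0.0]
ft_force: [0.9, 0.1, 0.3]
width: 0.0873
time: 2.18
ee_pos: [0.4674, -0.1949, 0.2789]
eef_rot: [0.794, -0.608, -0.0, 0.001]
ft_force: [-0.3, -1.5, -0.3]
width: 0.0869
time: 2.6
ee_pos: [0.4651, -0.3008, 0.2189]
eef_rot: [0.795, -0.607, -0.001, 0.002]
ft_force: [-0.2, 0.3, -0.3]
width: 0.0869
[-0.29  0.23  0.91  1.69 -0.19  1.31 -0.65] [ 0.54317211 -0.28073384  0.38038048] [ 0.78557093 -0.60043368 -0.09141059  0.11832926] 300.8541171984123
[314.3 191.8]
[312.4 190.6]
```

View pics/w1.png

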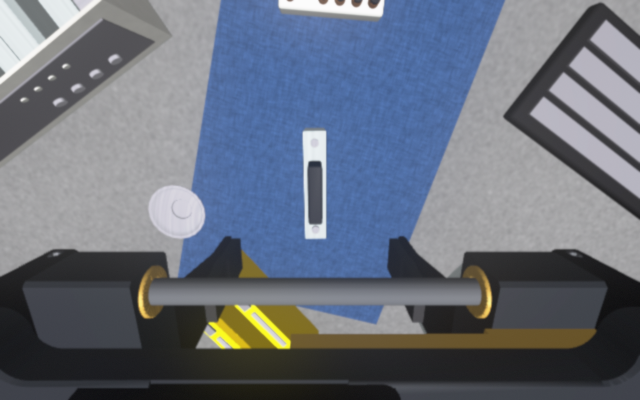

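The wrist view shows the module centred under the hand. The body spans (303,129)–(326,239) and the grip (307,161)–(323,224), close to aligned. The yellow chassis look-alike lies behind.

```bash
python3 - <<'E'
from h import *
c=load('w1')
X=np.array([at(c,u,v,.064) for u,v in((303,130),(326,130),(326,239),(305,239))])
print(X.mean(0),[np.linalg.norm(X[i]-X[(i+1)%4]).round(4) for i in range(4)])
d=X[0]-X[3]+X[1]-X[2]; print('yaw',np.arctan2(d[1],d[0]))
G=np.array([at(c,u,v,.098) for u,v in((308,164),(322,164),(323,224),(308,224))]);print(G.mean(0),[np.linalg.norm(G[i]-G[(i+1)%4]).round(4) for i in range(4)])
d=G[0]-G[3]+G[1]-G[2]; print('yaw',np.arctan2(d[1],d[0]))
m=(X.mean(0)+G.mean(0))/2
mv([m[0],m[1],.066],-1.30)
E
```

```text
[ 0.46605  -0.301875  0.064   ] [np.float64(0.0235), np.float64(0.1212), np.float64(0.0241), np.float64(0.1213)]
yaw 0.274390773407233
[ 0.4672  -0.30175  0.098  ] [np.float64(0.0132), np.float64(0.0606), np.float64(0.015), np.float64(0.0605)]
yaw 0.2742171232833374
shift [0.0027 0.0002 0.1539] turn [ 0.0009  0.0002 -0.0009] yaw now -1.302
```

```bash
python3 -m crank '[{"x":0.003,"y":0,"z":0.03,"ax":0,"ay":0,"az":0,"claw":-1},{"x":0.003,"y":0,"z":0.07,"ax":0,"ay":0,"az":0,"claw":-1},{"x":0.003,"y":0,"z":0.11,"ax":0,"ay":0,"az":0,"claw":-1},{"x":0.003,"y":0,"z":0.135,"ax":0,"ay":0,"az":0,"claw":-1},{"x":0.003,"y":0,"z":0.153,"ax":0,"ay":0,"az":0,"claw":-1}]'
python3 -m crank '[{"x":0,"y":0,"z":0,"ax":0,"ay":0,"az":0,"claw":-1},{"x":0,"y":0,"z":0,"ax":0,"ay":0,"az":0,"claw":1},{"x":0,"y":0,"z":0,"ax":0,"ay":0,"az":0,"claw":1},{"x":0,"y":0,"z":0,"ax":0,"ay":0,"az":0,"claw":1},{"x":0,"y":0,"z":0,"ax":0,"ay":0,"az":0,"claw":1}]' 35
python3 -m crank '[{"x":0,"y":0,"z":0,"ax":0,"ay":0,"az":0,"claw":1},{"x":0,"y":0,"z":0,"ax":0,"ay":0,"az":0,"claw":1},{"x":0,"y":0,"z":0,"ax":0,"ay":0,"az":0,"claw":1},{"x":0,"y":0,"z":0,"ax":0,"ay":0,"az":0,"claw":1},{"x":0,"y":0,"z":0,"ax":0,"ay":0,"az":0,"claw":1}]' 35
python3 - <<'E'
from h import *
c=load('top0'); s=load('scene0')
f=lambda u,v,z:at(c,225+u/4.6,105+v/4.6,z)
ctr=np.array([.531,.066,0]);ex=np.array([np.cos(.823),np.sin(.823),0]);ey=np.array([-ex[1],ex[0],0])
L=ctr+ex*.095
for a in(1.3,1.4,1.5,1.6,1.7):
    o=[]
    for y in(.15,-.15):
        p=L+ey*y-ex*.192*np.cos(a)+np.array([0,0,.118+.192*np.sin(a)]); o+=list(((proj(c,p)-[225,105])*4.6).round())+list(((proj(s,p)-[310,120])*4).round())
    print(a,o)
E
```

```text
time: 3.07
ee_pos: [0.468, -0.299, 0.0655]
eef_rot: [0.797, -0.604, -0.001, -0.001]
ft_force: [0.2, -0.0, 0.7]
width: 0.0873
time: 3.48
ee_pos: [0.4688, -0.3018, 0.069]
eef_rot: [0.796, -0.605, 0.001, -0.001]
ft_force: [0.4, -0.5, -0.1]
width: 0.0678
time: 3.9
ee_pos: [0.4678, -0.3018, 0.0675]
eef_rot: [0.796, -0.605, -0.0, -0.0]
ft_force: [0.1, 0.1, 0.0]
width: 0.0351
1.3 [np.float64(73.0), np.float64(403.0), np.float64(226.0), np.float64(25.0), np.float64(405.0), np.float64(67.0), np.float64(228.0), np.float64(332.0)]
1.4 [np.float64(51.0), np.float64(382.0), np.float64(249.0), np.float64(23.0), np.float64(384.0), np.float64(46.0), np.float64(255.0), np.float64(331.0)]
1.5 [np.float64(29.0), np.float64(360.0), np.float64(273.0), np.float64(22.0), np.float64(362.0), np.float64(24.0), np.float64(282.0), np.float64(330.0)]
1.6 [np.float64(7.0), np.float64(339.0), np.float64(296.0), np.float64(22.0), np.float64(340.0), np.float64(4.0), np.float64(308.0), np.float64(331.0)]
1.7 [np.float64(-14.0), np.float64(319.0), np.float64(319.0), np.float64(24.0), np.float64(319.0), np.float64(-15.0), np.float64(334.0), np.float64(334.0)]
```

```bash
python3 -m crank '[{"x":0,"y":0,"z":0,"ax":0,"ay":0,"az":0,"claw":1},{"x":0,"y":0,"z":0,"ax":0,"ay":0,"az":0,"claw":1},{"x":0,"y":0,"z":0,"ax":0,"ay":0,"az":0,"claw":1},{"x":0,"y":0,"z":0,"ax":0,"ay":0,"az":0,"claw":1},{"x":0,"y":0,"z":0,"ax":0,"ay":0,"az":0,"claw":1}]' 35
python3 -m crank '[{"x":0,"y":0,"z":-0.01,"ax":0,"ay":0,"az":0,"claw":1},{"x":0,"y":0,"z":-0.04,"ax":0,"ay":0,"az":0,"claw":1},{"x":0,"y":0,"z":-0.08,"ax":0,"ay":0,"az":0,"claw":1},{"x":0,"y":0,"z":-0.12,"ax":0,"ay":0,"az":0,"claw":1},{"x":0,"y":0,"z":-0.15,"ax":0,"ay":0,"az":0,"claw":1}]'
python3 - <<'E'
from h import *
s=r.read_state(); p=s['ee_pos'];print(p,s['ft_force'])
chain([([.468,-.302,.22],-1.302),([.468,-.302,.27],-.7),([.468,-.302,.27],-.1),([.468,-.302,.27],.5),([.47,-.2,.27],1.1),([.5,-.07,.27],1.7),([.531,.03,.27],2.3),([.531,.066,.25],2.394)])
E
```

```text
time: 4.32
ee_pos: [0.4677, -0.3017, 0.0674]
eef_rot: [0.796, -0.605, -0.0, -0.0]
ft_force: [0.9, 0.9, -0.0]
width: 0.0138
time: 4.73
ee_pos: [0.4676, -0.3025, 0.221]
eef_rot: [0.796, -0.606, 0.001, -0.0]
ft_force: [1.3, -0.7, -2.5]
width: 0.0138
[ 0.46756125 -0.30248435  0.22104823] [ 1.31049138 -0.70129168 -2.50763999]
[ 0.    0.   -0.05] az [ 0.     0.    -0.301]
[0. 0. 0.] az [ 0.   0.  -0.3]
[0. 0. 0.] az [ 0.   0.  -0.3]
[ 0.051 -0.089  0.   ] az [ 0.   0.  -0.3]
[ 0.129 -0.032  0.   ] az [ 0.   0.  -0.3]
[0.095 0.044 0.   ] az [ 0.   0.  -0.3]
[0.027 0.024 0.02 ] az [ 0.     0.    -0.047]
```

```bash
python3 -m crank '[{"x":0,"y":0,"z":-0.05,"ax":0,"ay":0,"az":-0.301,"claw":1},{"x":0,"y":0,"z":-0.05,"ax":0,"ay":0,"az":-0.301,"claw":1},{"x":0,"y":0,"z":-0.05,"ax":0,"ay":0,"az":-0.301,"claw":1},{"x":0,"y":0,"z":-0.05,"ax":0,"ay":0,"az":-0.301,"claw":1},{"x":0,"y":0,"z":-0.05,"ax":0,"ay":0,"az":-0.301,"claw":1}]'
python3 -m crank '[{"x":0,"y":0,"z":0,"ax":0,"ay":0,"az":-0.3,"claw":1},{"x":0,"y":0,"z":0,"ax":0,"ay":0,"az":-0.3,"claw":1},{"x":0,"y":0,"z":0,"ax":0,"ay":0,"az":-0.3,"claw":1},{"x":0,"y":0,"z":0,"ax":0,"ay":0,"az":-0.3,"claw":1},{"x":0,"y":0,"z":0,"ax":0,"ay":0,"az":-0.3,"claw":1}]'
python3 -m crank '[{"x":0,"y":0,"z":0,"ax":0,"ay":0,"az":-0.3,"claw":1},{"x":0,"y":0,"z":0,"ax":0,"ay":0,"az":-0.3,"claw":1},{"x":0,"y":0,"z":0,"ax":0,"ay":0,"az":-0.3,"claw":1},{"x":0,"y":0,"z":0,"ax":0,"ay":0,"az":-0.3,"claw":1},{"x":0,"y":0,"z":0,"ax":0,"ay":0,"az":-0.3,"claw":1}]'
python3 -c "
from h import *;print(r.read_state()['joint_positions'].round(2))"
```

```text
time: 5.15
ee_pos: [0.4674, -0.3019, 0.2682]
eef_rot: [0.941, -0.339, 0.0, -0.0]
ft_force: [0.1, -0.2, -3.4]
width: 0.0136
time: 5.57
ee_pos: [0.4673, -0.3019, 0.2679]
eef_rot: [0.999, -0.046, -0.0, -0.0]
ft_force: [-0.5, -0.3, -3.8]
width: 0.0137
time: 5.98
ee_pos: [0.4673, -0.3019, 0.2679]
eef_rot: [0.968, 0.251, -0.0, -0.0]
ft_force: [-0.3, 0.3, -3.2]
width: 0.0139
[-0.12  0.17  0.71  1.61 -0.11  1.4   1.1 ]
```

```bash
python3 -m crank '[{"x":0.051,"y":-0.089,"z":0,"ax":0,"ay":0,"az":-0.3,"claw":1},{"x":0.051,"y":-0.089,"z":0,"ax":0,"ay":0,"az":-0.3,"claw":1},{"x":0.051,"y":-0.089,"z":0,"ax":0,"ay":0,"az":-0.3,"claw":1},{"x":0.051,"y":-0.089,"z":0,"ax":0,"ay":0,"az":-0.3,"claw":1},{"x":0.051,"y":-0.089,"z":0,"ax":0,"ay":0,"az":-0.3,"claw":1}]'
python3 -m crank '[{"x":0.129,"y":-0.032,"z":0,"ax":0,"ay":0,"az":-0.3,"claw":1},{"x":0.129,"y":-0.032,"z":0,"ax":0,"ay":0,"az":-0.3,"claw":1},{"x":0.129,"y":-0.032,"z":0,"ax":0,"ay":0,"az":-0.3,"claw":1},{"x":0.129,"y":-0.032,"z":0,"ax":0,"ay":0,"az":-0.3,"claw":1},{"x":0.129,"y":-0.032,"z":0,"ax":0,"ay":0,"az":-0.3,"claw":1}]'
python3 -m crank '[{"x":0.095,"y":0.044,"z":0,"ax":0,"ay":0,"az":-0.3,"claw":1},{"x":0.095,"y":0.044,"z":0,"ax":0,"ay":0,"az":-0.3,"claw":1},{"x":0.095,"y":0.044,"z":0,"ax":0,"ay":0,"az":-0.3,"claw":1},{"x":0.095,"y":0.044,"z":0,"ax":0,"ay":0,"az":-0.3,"claw":1},{"x":0.095,"y":0.044,"z":0,"ax":0,"ay":0,"az":-0.3,"claw":1}]'
python3 - <<'E'
from h import *
c=snap('wrist','w2');print(r.read_state()['joint_positions'].round(2)); mv([.531,.066,.25],2.394)
E
```

```text
time: 6.4
ee_pos: [0.4696, -0.1977, 0.268]
eef_rot: [0.85, 0.527, 0.0, -0.0]
ft_force: [-0.8, -0.5, -2.3]
width: 0.014
time: 6.82
ee_pos: [0.4997, -0.0657, 0.2677]
eef_rot: [0.655, 0.756, 0.0, -0.0]
ft_force: [-0.7, -1.1, -1.8]
width: 0.0138
time: 7.23
ee_pos: [0.5305, 0.0318, 0.2675]
eef_rot: [0.403, 0.915, -0.0, -0.0]
ft_force: [-0.1, -0.9, -3.2]
width: 0.0137
[-0.47  0.1   0.35  1.66 -0.03  1.4   2.2 ]
shift [0.0257 0.0244 0.0177] turn [-0.0004  0.0001 -0.0393] yaw now 2.315
```

View pics/w2.png

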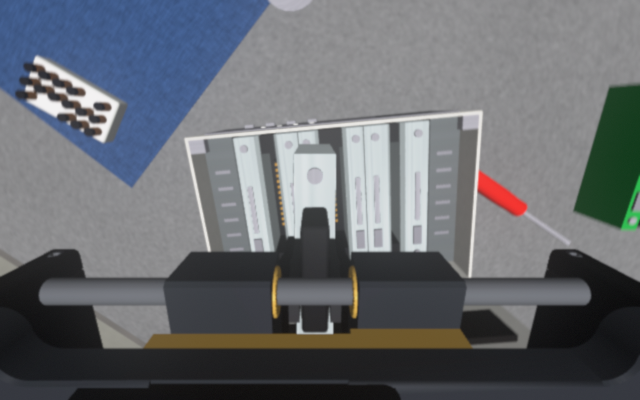

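The wrist view, with the module held upright at centre, shows the chassis' near rim from (187,140) to (482,112). The middle bay's end is just right of the module, at ~(328,135). I'll measure it in an enlarged crop.

```bash
python3 - <<'E'
from h import *
c=load('w2')
cv2.imwrite('pics/crop4.png',cv2.resize(c['color'][95:260,175:490],None,fx=2.5,fy=2.5,interpolation=cv2.INTER_CUBIC))
E
```

```text
(no output)
```

View pics/crop4.png

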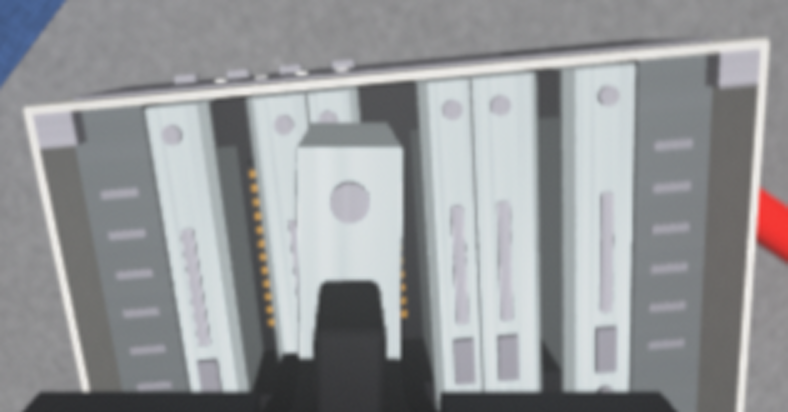

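```bash
python3 - <<'E'
from h import *
c=load('w2'); f=lambda u,v,z:at(c,175+u/2.5,95+v/2.5,z)
A=f(27,108,.118);B=f(767,41,.118); print(A,B,np.linalg.norm(A-B))
ey=(B-A)/np.linalg.norm(B-A); ex=np.array([ey[1],-ey[0],0]); yaw=np.arctan2(ex[1],ex[0]); ctr=(A+B)/2+ex*.095
print('yaw',yaw,'ctr',ctr)
for n,u,v in(('b1l',207,103),('b1r',250,98),('l',358,90),('r',418,84),('b3l',535,73),('b3r',562,70),('r2',438,390),('s3mid t',471,80),('s3mid b',484,390),('s1',146,108),('s4',635,66)):
    p=f(u,v,.078)-ctr; print(n,(p@ex).round(4),(p@ey).round(4))
print('module',f(299,147,.2655),f(403,147,.2655), r.read_state()['ee_pos'])
E
```

```text
[ 0.5778 -0.1024  0.118 ] [0.3589 0.099  0.118 ] 0.29745448391308543
yaw 0.8270110533414935 ctr [0.53267245 0.06821154 0.118     ]
b1l -0.0882 -0.0832
b1r -0.0887 -0.0634
l -0.0879 -0.0139
r -0.0882 0.0134
b3l -0.0884 0.0664
b3r -0.0886 0.0786
r2 0.065 0.0144
s3mid t -0.0879 0.0375
s3mid b 0.0671 0.0379
s1 -0.0884 -0.1114
s4 -0.0875 0.1115
module [ 0.4944 -0.0165  0.2655] [4.792e-01 1.000e-04 2.655e-01] [0.53046053 0.03062367 0.26770058]
```

All three bays match: gaps 20, 27 and 12 mm at y −73, 0 and +73 mm. The wide bay is therefore at the chassis centre, (0.532, 0.068), yaw 0.827.

```bash
python3 - <<'E'
from h import *
mv([.5325,.068,.17],2.397)
E
```

```text
shift [0.0261 0.0269 0.0977] turn [-0.0004  0.0001 -0.0408] yaw now 2.315
```

```bash
python3 -m crank '[{"x":0.026,"y":0.027,"z":0,"ax":0,"ay":0,"az":-0.041,"claw":1},{"x":0.026,"y":0.027,"z":0.02,"ax":0,"ay":0,"az":-0.041,"claw":1},{"x":0.026,"y":0.027,"z":0.05,"ax":0,"ay":0,"az":-0.041,"claw":1},{"x":0.026,"y":0.027,"z":0.08,"ax":0,"ay":0,"az":-0.041,"claw":1},{"x":0.026,"y":0.027,"z":0.098,"ax":0,"ay":0,"az":-0.041,"claw":1}]'
python3 -m crank '[{"x":0,"y":0,"z":0,"ax":0,"ay":0,"az":0,"claw":1},{"x":0,"y":0,"z":0,"ax":0,"ay":0,"az":0,"claw":1},{"x":0,"y":0,"z":0,"ax":0,"ay":0,"az":0,"claw":1},{"x":0,"y":0,"z":0,"ax":0,"ay":0,"az":0,"claw":1},{"x":0,"y":0,"z":0,"ax":0,"ay":0,"az":0,"claw":1}]'
python3 - <<'E'
from h import *
mv([.5325,.068,.13],2.397)
c=snap('wrist','w3')
cv2.imwrite('pics/crop5.png',cv2.resize(c['color'][60:260,175:490],None,fx=2.5,fy=2.5,interpolation=cv2.INTER_CUBIC))
E
```

```text
time: 7.7
ee_pos: [0.5319, 0.067, 0.167]
eef_rot: [0.371, 0.928, -0.001, -0.001]
ft_force: [-0.7, -0.3, -4.1]
width: 0.0139
time: 8.12
ee_pos: [0.5342, 0.0677, 0.1711]
eef_rot: [0.37, 0.929, 0.001, 0.001]
ft_force: [-0.5, -0.6, -2.7]
width: 0.0136
shift [ 0.0014 -0.001   0.0411] turn [ 0.0011  0.0006 -0.0068] yaw now 2.383
```

View pics/crop5.png

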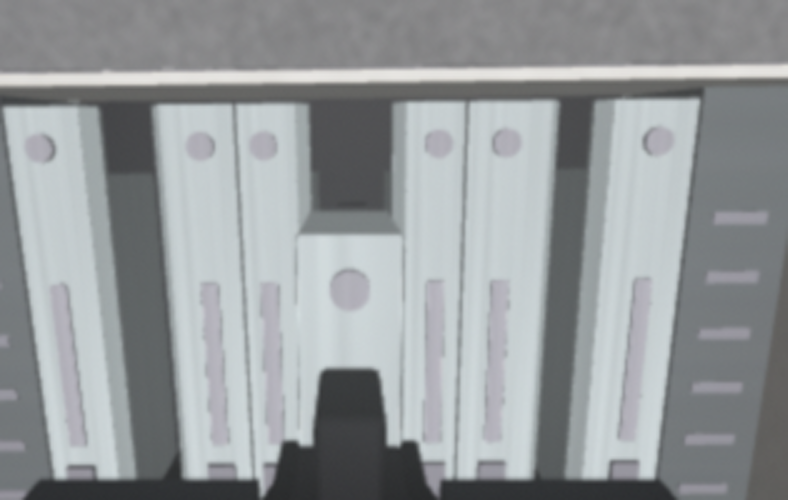

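The module's lower end (centre x≈350) sits inside the bay mouth (309–393, centre 351) and is aligned. I'll descend.

```bash
python3 -m crank '[{"x":0.001,"y":-0.001,"z":0.005,"ax":0,"ay":0,"az":-0.006,"claw":1},{"x":0.001,"y":-0.001,"z":0.015,"ax":0,"ay":0,"az":-0.006,"claw":1},{"x":0.001,"y":-0.001,"z":0.025,"ax":0,"ay":0,"az":-0.006,"claw":1},{"x":0.001,"y":-0.001,"z":0.035,"ax":0,"ay":0,"az":-0.006,"claw":1},{"x":0.001,"y":-0.001,"z":0.04,"ax":0,"ay":0,"az":-0.006,"claw":1}]'
python3 -m crank '[{"x":0,"y":0,"z":0.005,"ax":0,"ay":0,"az":0,"claw":1},{"x":0,"y":0,"z":0.012,"ax":0,"ay":0,"az":0,"claw":1},{"x":0,"y":0,"z":0.02,"ax":0,"ay":0,"az":0,"claw":1},{"x":0,"y":0,"z":0.026,"ax":0,"ay":0,"az":0,"claw":1},{"x":0,"y":0,"z":0.03,"ax":0,"ay":0,"az":0,"claw":1}]'
python3 - <<'E'
from h import *
mv([.5325,.068,.088],2.397);print(r.read_state()['ft_force'])
E
```

```text
time: 8.58
ee_pos: [0.5309, 0.0675, 0.1272]
eef_rot: [0.364, 0.931, -0.001, -0.001]
ft_force: [-0.2, -0.5, -3.4]
width: 0.0135
time: 9.0
ee_pos: [0.5316, 0.0676, 0.0985]
eef_rot: [0.364, 0.931, -0.0, -0.0]
ft_force: [-0.2, -0.0, -2.9]
width: 0.0133
shift [-0.0004  0.0009  0.0105] turn [-0.0003 -0.0002 -0.0005] yaw now 2.396
[-0.16395087 -0.01889391 -2.93681659]
```

```bash
python3 -m crank '[{"x":0,"y":0,"z":0.003,"ax":0,"ay":0,"az":0,"claw":1},{"x":0,"y":0,"z":0.006,"ax":0,"ay":0,"az":0,"claw":1},{"x":0,"y":0,"z":0.009,"ax":0,"ay":0,"az":0,"claw":1},{"x":0,"y":0,"z":0.011,"ax":0,"ay":0,"az":0,"claw":1},{"x":0,"y":0,"z":0.011,"ax":0,"ay":0,"az":0,"claw":1}]'
python3 -m crank '[{"x":0,"y":0,"z":0,"ax":0,"ay":0,"az":0,"claw":0.4},{"x":0,"y":0,"z":0,"ax":0,"ay":0,"az":0,"claw":0.4},{"x":0,"y":0,"z":0,"ax":0,"ay":0,"az":0,"claw":0.4},{"x":0,"y":0,"z":0,"ax":0,"ay":0,"az":0,"claw":0.4},{"x":0,"y":0,"z":0,"ax":0,"ay":0,"az":0,"claw":0.4}]'
python3 -m crank '[{"x":0,"y":0,"z":-0.02,"ax":0,"ay":0,"az":0,"claw":0.4},{"x":0,"y":0,"z":-0.05,"ax":0,"ay":0,"az":0,"claw":0.4},{"x":0,"y":0,"z":-0.09,"ax":0,"ay":0,"az":0,"claw":0.4},{"x":0,"y":0,"z":-0.13,"ax":0,"ay":0,"az":0,"claw":0.4},{"x":0,"y":0,"z":-0.17,"ax":0,"ay":0,"az":0,"claw":0.4}]'
python3 - <<'E'
from h import *
c=snap('wrist','w4')
E
```

```text
time: 9.42
ee_pos: [0.5318, 0.0676, 0.0882]
eef_rot: [0.364, 0.931, -0.0, -0.0]
ft_force: [0.2, -0.2, -3.2]
width: 0.0139
time: 9.83
ee_pos: [0.5321, 0.0677, 0.0888]
eef_rot: [0.364, 0.931, 0.0, 0.0]
ft_force: [0.3, -0.5, -0.0]
width: 0.0256
time: 10.25
ee_pos: [0.5315, 0.0674, 0.2606]
eef_rot: [0.364, 0.931, 0.0, 0.0]
ft_force: [0.4, 1.2, -0.4]
width: 0.0261
```

View pics/w4.png

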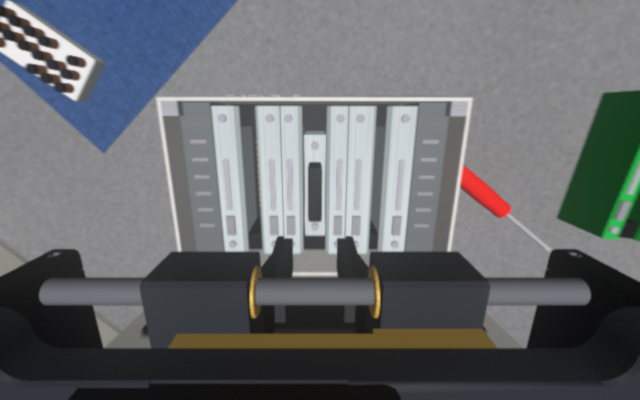

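The module stands upright in the wide bay at (315,185), released. Next I'll go over and behind the lid with the fingers shut. At this yaw tool +y equals chassis +x, so the lid moves only need y and z.

```bash
python3 -m crank '[{"x":0,"y":0,"z":-0.04,"ax":0,"ay":0,"az":0,"claw":1},{"x":0,"y":0,"z":-0.08,"ax":0,"ay":0,"az":0,"claw":1},{"x":0,"y":0,"z":-0.11,"ax":0,"ay":0,"az":0,"claw":1},{"x":0,"y":0,"z":-0.115,"ax":0,"ay":0,"az":0,"claw":1},{"x":0,"y":0.02,"z":-0.115,"ax":0,"ay":0,"az":0,"claw":1}]'
python3 -m crank '[{"x":0,"y":0.03,"z":0,"ax":0,"ay":0,"az":0,"claw":1},{"x":0,"y":0.06,"z":0,"ax":0,"ay":0,"az":0,"claw":1},{"x":0,"y":0.09,"z":0,"ax":0,"ay":0,"az":0,"claw":1},{"x":0,"y":0.12,"z":0,"ax":0,"ay":0,"az":0,"claw":1},{"x":0,"y":0.125,"z":0,"ax":0,"ay":0,"az":0,"claw":1}]'
python3 -m crank '[{"x":0,"y":0,"z":0.02,"ax":0,"ay":0,"az":0,"claw":1},{"x":0,"y":0,"z":0.045,"ax":0,"ay":0,"az":0,"claw":1},{"x":0,"y":0,"z":0.07,"ax":0,"ay":0,"az":0,"claw":1},{"x":0,"y":0,"z":0.08,"ax":0,"ay":0,"az":0,"claw":1},{"x":0,"y":0,"z":0.083,"ax":0,"ay":0,"az":0,"claw":1}]'
cat >> h.py <<'E'
def loc():
    s=r.read_state(); p=s['ee_pos']; ex=np.array([np.cos(.826),np.sin(.826)]); d=p[:2]-[.5325,.068]
    print('local x,y,z',(d@ex).round(4),(d@[-ex[1],ex[0]]).round(4),p[2].round(4),'F',s['ft_force'].round(1))
def tcp(a,d=.175):
    return np.array([.095-d*np.cos(a)+.006*np.sin(a)+.010, .118+d*np.sin(a)+.006*np.cos(a)])
E
python3 - <<'E'
from h import *
loc(); print(r.read_state()['joint_positions'].round(2)); c=snap('scene','s2')
cv2.imwrite('pics/s2c.png',cv2.resize(c['color'][60:260,260:460],None,fx=2.5,fy=2.5,interpolation=cv2.INTER_CUBIC))
for a in(1.48,1.3,1.1,.9,.7,.5,.3,.2,.1,0): print(a,tcp(a).round(4))
E
```

```text
time: 10.72
ee_pos: [0.5458, 0.0795, 0.3776]
eef_rot: [0.366, 0.931, 0.002, 0.003]
ft_force: [0.3, -0.2, -0.2]
width: 0.0034
time: 11.13
ee_pos: [0.6315, 0.1789, 0.3707]
eef_rot: [0.362, 0.932, -0.0, -0.001]
ft_force: [0.3, 0.6, -0.5]
width: 0.0003
time: 11.55
ee_pos: [0.6293, 0.1738, 0.2883]
eef_rot: [0.364, 0.931, -0.001, -0.001]
ft_force: [0.4, 0.3, 0.8]
width: 0.0004
local x,y,z 0.1434 0.0005 0.2883 F [0.4 0.3 0.8]
[-0.55  0.38  0.29  1.28 -0.11  1.5   2.13]
1.48 [0.0951 0.2928]
1.3 [0.064  0.2882]
1.1 [0.031  0.2767]
0.9 [0.0009 0.2588]
0.7 [-0.025   0.2353]
0.5 [-0.0457  0.2072]
0.3 [-0.0604  0.1754]
0.2 [-0.0653  0.1586]
0.1 [-0.0685  0.1414]
0 [-0.07   0.124]
```

View pics/s2c.png

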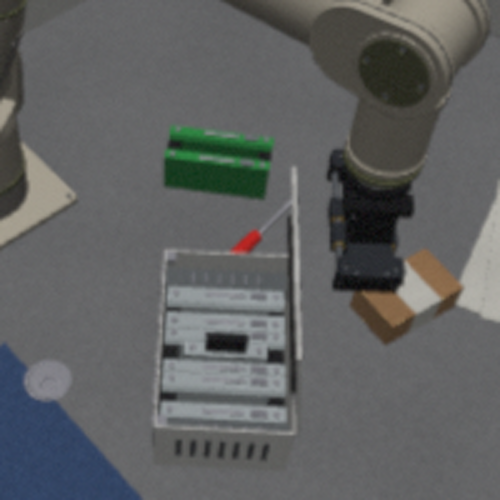

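The hand is behind the upright lid and clear of it. The module sits in the middle bay. I'll push the lid along its arc.

```bash
python3 -m crank '[{"x":0,"y":-0.02,"z":0,"ax":0,"ay":0,"az":0,"claw":1},{"x":0,"y":-0.035,"z":0,"ax":0,"ay":0,"az":0,"claw":1},{"x":0,"y":-0.05,"z":0,"ax":0,"ay":0,"az":0,"claw":1},{"x":0,"y":-0.065,"z":0,"ax":0,"ay":0,"az":0,"claw":1},{"x":0,"y":-0.08,"z":0,"ax":0,"ay":0,"az":0,"claw":1}]' 30
python3 -c "from h import *;loc()"
python3 -m crank '[{"x":0,"y":-0.012,"z":0.003,"ax":0,"ay":0,"az":0,"claw":1},{"x":0,"y":-0.024,"z":0.007,"ax":0,"ay":0,"az":0,"claw":1},{"x":0,"y":-0.036,"z":0.013,"ax":0,"ay":0,"az":0,"claw":1},{"x":0,"y":-0.048,"z":0.02,"ax":0,"ay":0,"az":0,"claw":1},{"x":0,"y":-0.06,"z":0.027,"ax":0,"ay":0,"az":0,"claw":1}]'
python3 - <<'E'
from h import *
loc(); c=snap('scene','s3')
cv2.imwrite('pics/s3c.png',cv2.resize(c['color'][60:260,260:460],None,fx=2.5,fy=2.5,interpolation=cv2.INTER_CUBIC))
E
```

```text
time: 12.02
ee_pos: [0.5763, 0.1151, 0.2927]
eef_rot: [0.364, 0.931, 0.001, 0.001]
ft_force: [1.0, 1.2, -0.6]
width: 0.0006
local x,y,z 0.0644 -0.0003 0.2927 F [ 1.   1.2 -0.6]
time: 12.43
ee_pos: [0.5359, 0.071, 0.2656]
eef_rot: [0.364, 0.931, 0.001, 0.001]
ft_force: [1.1, 1.0, -0.2]
width: 0.0005
local x,y,z 0.0045 -0.0005 0.2656 F [ 1.1  1.  -0.2]
```

View pics/s3c.png

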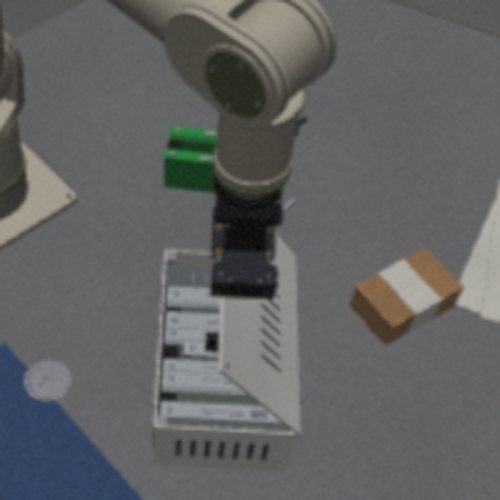

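```bash
python3 -m crank '[{"x":0,"y":-0.015,"z":0.013,"ax":0,"ay":0,"az":0,"claw":1},{"x":0,"y":-0.029,"z":0.03,"ax":0,"ay":0,"az":0,"claw":1},{"x":0,"y":-0.04,"z":0.044,"ax":0,"ay":0,"az":0,"claw":1},{"x":0,"y":-0.05,"z":0.058,"ax":0,"ay":0,"az":0,"claw":1},{"x":0,"y":-0.058,"z":0.073,"ax":0,"ay":0,"az":0,"claw":1}]'
python3 -c "from h import *;loc()"
python3 -m crank '[{"x":0,"y":-0.005,"z":0.01,"ax":0,"ay":0,"az":0,"claw":1},{"x":0,"y":-0.009,"z":0.02,"ax":0,"ay":0,"az":0,"claw":1},{"x":0,"y":-0.012,"z":0.03,"ax":0,"ay":0,"az":0,"claw":1},{"x":0,"y":-0.014,"z":0.038,"ax":0,"ay":0,"az":0,"claw":1},{"x":0,"y":-0.015,"z":0.045,"ax":0,"ay":0,"az":0,"claw":1}]'
python3 -c "from h import *;loc()"
```

```text
time: 12.9
ee_pos: [0.4969, 0.0284, 0.192]
eef_rot: [0.365, 0.931, 0.001, 0.001]
ft_force: [0.7, 0.5, 0.3]
width: 0.0003
local x,y,z -0.0533 -0.0006 0.192 F [0.7 0.5 0.3]
time: 13.32
ee_pos: [0.4859, 0.0177, 0.145]
eef_rot: [0.364, 0.931, 0.0, 0.0]
ft_force: [0.0, -0.6, 0.0]
width: -0.0
local x,y,z -0.0686 0.0002 0.145 F [ 0.  -0.6  0. ]
```

```bash
python3 -m crank '[{"x":0,"y":0,"z":0.004,"ax":0,"ay":0,"az":0,"claw":1},{"x":0,"y":0,"z":0.008,"ax":0,"ay":0,"az":0,"claw":1},{"x":0,"y":0,"z":0.011,"ax":0,"ay":0,"az":0,"claw":1},{"x":0,"y":0,"z":0.014,"ax":0,"ay":0,"az":0,"claw":1},{"x":0,"y":0,"z":0.016,"ax":0,"ay":0,"az":0,"claw":1}]'
python3 -m crank '[{"x":0,"y":0,"z":0.001,"ax":0,"ay":0,"az":0,"claw":1},{"x":0,"y":0,"z":0.002,"ax":0,"ay":0,"az":0,"claw":1},{"x":0,"y":0,"z":0.003,"ax":0,"ay":0,"az":0,"claw":1},{"x":0,"y":0,"z":0.004,"ax":0,"ay":0,"az":0,"claw":1},{"x":0,"y":0,"z":0.004,"ax":0,"ay":0,"az":0,"claw":1}]'
python3 -c "from h import *;loc()"
```

```text
time: 13.73
ee_pos: [0.4859, 0.0176, 0.1295]
eef_rot: [0.364, 0.931, -0.0, -0.0]
ft_force: [-3.3, -0.9, 3.6]
width: 0.0006
time: 14.15
ee_pos: [0.4859, 0.0176, 0.1255]
eef_rot: [0.364, 0.931, 0.0, 0.0]
ft_force: [-0.1, -1.8, 2.0]
width: 0.0004
local x,y,z -0.0687 0.0001 0.1255 F [-0.1 -1.8  2. ]
```

```bash
python3 -m crank '[{"x":0,"y":0,"z":0.001,"ax":0,"ay":0,"az":0,"claw":1},{"x":0,"y":0,"z":0.002,"ax":0,"ay":0,"az":0,"claw":1},{"x":0,"y":0,"z":0.002,"ax":0,"ay":0,"az":0,"claw":1},{"x":0,"y":0,"z":0.002,"ax":0,"ay":0,"az":0,"claw":1},{"x":0,"y":0,"z":0.002,"ax":0,"ay":0,"az":0,"claw":1}]'
python3 -c "from h import *;loc()"
python3 -m crank '[{"x":0,"y":0,"z":0.001,"ax":0,"ay":0,"az":0,"claw":1},{"x":0,"y":0,"z":0.001,"ax":0,"ay":0,"az":0,"claw":1},{"x":0,"y":0,"z":0.001,"ax":0,"ay":0,"az":0,"claw":1},{"x":0,"y":0,"z":0.001,"ax":0,"ay":0,"az":0,"claw":1},{"x":0,"y":0,"z":0.001,"ax":0,"ay":0,"az":0,"claw":1}]'
python3 - <<'E'
from h import *
loc(); c=snap('scene','s4')
cv2.imwrite('pics/s4c.png',cv2.resize(c['color'][140:250,300:400],None,fx=5,fy=5,interpolation=cv2.INTER_CUBIC))
E
```

```text
time: 14.57
ee_pos: [0.486, 0.0176, 0.1244]
eef_rot: [0.364, 0.931, 0.0, 0.0]
ft_force: [-6.0, -2.8, 14.0]
width: 0.0005
local x,y,z -0.0686 0.0001 0.1244 F [-6.  -2.8 14. ]
time: 14.98
ee_pos: [0.486, 0.0176, 0.1243]
eef_rot: [0.364, 0.931, 0.0, 0.0]
ft_force: [-11.3, -3.0, 23.6]
width: 0.0005
local x,y,z -0.0685 0.0 0.1243 F [-11.3  -3.   23.6]
```

z stopped at 0.1243 (flush = 0.124) while the force rose 2 → 14 → 24 N. I'll hold once and check it stays steady.

```bash
python3 -m crank '[{"x":0,"y":0,"z":0,"ax":0,"ay":0,"az":0,"claw":1},{"x":0,"y":0,"z":0,"ax":0,"ay":0,"az":0,"claw":1},{"x":0,"y":0,"z":0,"ax":0,"ay":0,"az":0,"claw":1},{"x":0,"y":0,"z":0,"ax":0,"ay":0,"az":0,"claw":1},{"x":0,"y":0,"z":0,"ax":0,"ay":0,"az":0,"claw":1}]'
python3 - <<'E'
from h import *
loc(); a=load('top0')['color'].astype(int)
b=snap('top','t9')['color'].astype(int)
for n,(u0,u1,v0,v1) in dict(dish=(340,368,214,240),rack=(370,412,130,158),screwdriver=(196,260,217,236),carton=(180,230,136,174),othermod=(455,485,213,255),green=(184,240,240,300),yellow=(365,427,236,290)).items():
    print(n,np.abs(a-b)[v0:v1,u0:u1].mean().round(1))
E
```

```text
time: 15.45
ee_pos: [0.486, 0.0177, 0.1243]
eef_rot: [0.364, 0.931, 0.0, 0.0]
ft_force: [-10.8, -2.8, 23.5]
width: 0.0008
local x,y,z -0.0685 0.0 0.1243 F [-10.8  -2.8  23.5]
dish 4.0
rack 3.6
screwdriver 4.0
carton 3.7
othermod 4.1
green 4.0
yellow 3.6
```

The press is steady, and the bystanders are unchanged (image noise only). Handing in.

```bash
python3 -c "
from h import *; print(close_job())"
```

```text
the job is handed in; nothing more can be done
None
```

I put the nearest module upright into the wide middle bay and let go of it. Then I swung the lid shut and handed the job in at about 15.5 s, with the shut fingers still pressing the lid down.

**Lid:** the fingertip stopped at z = 0.1243 m, where flush would be 0.124 m. The push held steady at about 23.5 N, with roughly 11 N sideways on the fingertip, all below the 40 N limit.

**Module:** a picture after release showed it seated in the middle bay. I could not see it once the lid was closed.

**Other things on the bench:** comparing the top view before and after showed no change beyond image noise around the dish, vial rack, screwdriver, carton, spare module and the green and yellow look-alikes.

**Failed or disagreeing checks:**
- The first two move calls were refused because they left out the `ax` and `ay` keys. Nothing moved.
- The scene and top cameras disagreed by about 10 mm on the module's x position. I settled it with the wrist camera.
- The last enlarged picture of the shut lid could not be viewed because the 12-picture limit was reached. That the lid is flush rests on the fingertip height and force alone.

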